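Fetch the press anvil from behind the parts stowed in front of it

ROBOT

A 6-joint arm with a two-finger parallel gripper is mounted at the origin on the work surface. World frame = base frame: x ahead of the robot, y to its left, z up, the work surface at z = 0. Lengths are in m, angles in rad, forces in N, time in s.
With the tool pointing down it reaches from about 0.25 to 0.725 m from the base axis. Payload 4 kg.
Tool frame: the origin (TCP) lies between the finger pads; the fingertips stand 17 mm ahead of it and the grasp point (between the pads) lies 2 mm behind it; z points along the fingers, x is the direction in which the jaws open and shut, and the axes are right-handed (so a half turn about z gives the same grasp; the last joint's range is limited). The gripper opens to 85 mm and grips with 20 to 120 N. Pads are 22 mm wide; open, the fingers measure 114 mm over their backs; the gripper's body (76 mm by 85 mm) begins 54 mm behind the grasp point. The pads swing forward as they close: fully open they stand 13 mm farther back than shut.
Start: joints at [1.32, 0.241, 0.005, 1.335, 0, 1.571], TCP at [0.124, 0.484, 0.248] pointing down, gripper open.
Joint ranges: [-2.72, 2.72], [-1.05, 1.87], [-1.09, 1.28], [-1.99, 2.15], [-1.42, 1.44], [-3.14, 3.14]. Speed limits (rad/s): [2.79, 2.79, 3.14, 3.14, 3.14, 3.14].

INTERFACE

Orientations are given as a unit quaternion [x, y, z, w].
In Python, from workcell import telemetry, cams, workorder gives the robot as it stands. The module is installed in compiled form; this text tells all that it offers.
- The arm moves only by the tool apply_moves, never from a script. Its argument "moves" is a list that holds one entry, the list of rows, each a list of 4 numbers: the shift along the tool's x, y, z in mm, then the turn about the tool's z in degrees. A call has exactly 10 rows; each row shifts and turns the pose as measured when the row begins, along the tool's axes as they then stand; what a row does not reach is not made up. A row lasts 1/10 s, in which the tool goes at most 50 mm and 8.59 degrees, less where a joint would pass 70% of its speed; a pose out of reach is approached as far as the arm can. A call with a gripper value outside its range is refused whole. "hand" is the gripper's target within -1 to 1 (fully open at 1, half-way at 0, shut at -1), set as the call begins (left out, the last holds). The fingers move at their own pace and stop on an object; the grip force is fixed at half the most. Time passes only in rows, so rows that do not move let the fingers close, or fill a call up. It gives the time, the measured TCP pose, the force and the opening at its end, in the units of the state.
- telemetry.get_obs(): the state, without advancing time (a new reading comes with each control period).
- cams.camera(name): name is "scene" or "top"; returns a dict with "color" (480x640x3 uint8, red, green, blue), "fovy" (degrees; the focal length in pixels is half the picture's height over the tangent of half this angle, whatever the lens; pixels are square), "cx", "cy" (the principal point, pixels), "k1" (the pictures are not rectified: a ray, as slopes to the right and down, at radius r is drawn at 1 + k1 r^2 times it, then the intrinsics apply), "camera_from_world" (4x4, takes a point from world to camera coordinates). Camera axes: x right, y down, z forward; pixel columns grow to the right and rows downward; lengths in m; the calibration is good to about 2 mm. A picture is of the moment at which its call begins. There is no depth.
- workorder.job_done(): hands the job in, once; it reports no verdict.
The state is a dict: "clock": time; "joint_pos": joint angles; "joint_vel": joint speeds; "tau": joint torques, N m; "eef_pos": TCP position; "tool_rot": TCP orientation; "ft_force": force on the tool from outside, world axes, zero at the start; "ft_torque": the same for the moment, N m; "grip_width": finger opening in m.
Only numpy, scipy, OpenCV 4.12 (cv2) and the standard library are available. Lean on these libraries where they do the work, as an engineer would, in place of code of your own. Each camera call takes 0.05 s, during which the arm holds its last target. There are 200 camera calls.

TASK

The press anvil is stowed at the closed end of the pale grey lane, boxed in by the threaded insert and the gusset: first stand both of those upright on the black side mat, then set the anvil flat and centred on the square aluminium setting plate. Only then put the insert and the gusset back upright in the lane, each where it stood before, the gusset's web along the lane again. Set everything down without dropping it, and do not disturb the ball-lock pin, jar, screwdriver or step block.

Things in the scene. Friction and masses are not known exactly. Their poses are not given: they have to be found in the camera images.
- lane: Fixed pale grey lane, 220 x 86 mm, floor 6 mm thick; 8 mm side walls (along x) and an end wall at +x, tops 40 mm over the bench; open at -x, towards the robot (yaw up to 0.3 rad). Inside: 70 mm wide, x from -95 to +117 mm. Origin on the bench, on the centre line. Anvil at x about +50 mm, middle place -5, front place -58.
- anvil: Polished steel disc, 50 mm diameter, 34 mm high, 0.5 kg, four dark notches drawn on top. Lies nearest the lane's end wall, top level with the wall tops; free: 10 mm to each side wall and to the part before it, 40 mm to the end wall, so only a grip along the lane fits, once the lane before it is clear. Origin: centre of underside, z up.
- insert: Bronze threaded insert, upright: barrel 30 mm diameter (dark bore on top) on a 6 mm thick foot flange of 40 mm diameter, 76 mm high overall, about 0.24 kg. In the middle or front place of the lane. Origin: centre of underside, z up.
- gusset: Matte grey titanium gusset, upright: foot 40 (x) by 44 (y) by 6 mm; web 10 mm thick (across y, at y = 0), 90 mm high overall, from x = -20 to +20 mm at the foot, -20 to +4 mm at the top (sloping edge at +x). About 0.16 kg. In the other of the middle and front places, web along the lane. Origin: centre of underside, z up.
- mat: Fixed black rubber side mat, 130 mm (x) by 180 mm (y), 4 mm thick, flat on the bench to the robot's left or right. Origin: centre of underside.
- plate: Fixed square aluminium setting plate, 96 by 96 mm, 12 mm thick, with a thin dark ring 59 mm in diameter drawn round its centre, on the other side of the lane from the mat. Origin: centre of underside.
- pin: Bystander, loose: stainless ball-lock pin with red handle, lying on the bench in front of the lane, about 105 mm long, 28 mm high. Origin on the bench under it.
- jar: Bystander, loose: small clear jar with white cap, 48 mm diameter, 55 mm high. Origin: centre of underside.
- driver: Bystander, loose: black-handled screwdriver 170 mm long, lying on the bench, less than 40 mm high. Origin under it.
- stepblock: Bystander, loose: dark steel step block, 50 by 50 mm, 44 mm high. Origin: centre of underside.

How it is judged:
By the outcome, as a careful person would: the job done as asked, in the order asked, and still so for the second after the job is handed in, with the robot touching nothing.
It also fails if it takes over 141 s, if anything falls off the work surface, if the arm or the gripper's body presses on something with over 40 N, if the wrist force passes 120 N, or if a joint passes its speed limit or range.

## Working session

There is one attempt and no reset: what is moved stays moved. The work goes in short steps, Python scripts to look and compute and a tool call to move; the robot and the scene stay as the last step left them, time stands still between calls to the robot, and variables do not carry over. Pictures are saved under pics/ and viewed, about 12 in all and at most 16, crops included, and the job is handed in when it is done.

Besides the shell and the picture viewer there is one more tool, called after ">>>" as name([rows], argument=value, ...), one row to a line, values as JSON. apply_moves: Moves the arm, as the interface text tells. Its arguments: {"type":"object","properties":{"moves":{"type":"array"},"hand":{"type":"number"}},"required":["moves"]}

```bash
mkdir -p pics
cat > h.py <<'E'
import numpy as np, cv2
from workcell import telemetry, cams, workorder
def shot(n,f=None):
    c=cams.camera(n)
    if f: cv2.imwrite('pics/'+f,c['color'][:,:,::-1])
    return c
def K(c):
    f=240/np.tan(np.radians(c['fovy'])/2); return np.array([[f,0,c['cx']],[0,f,c['cy']],[0,0,1.]]), np.array([c['k1'],0,0,0.])
def ray(c,uv):
    k,d=K(c); p=cv2.undistortPoints(np.float64(uv).reshape(-1,1,2),k,d).reshape(-1,2)
    T=np.array(c['camera_from_world']); R=T[:3,:3]
    return -R.T@T[:3,3], np.c_[p,np.ones(len(p))]@R
def onz(c,uv,z):
    o,d=ray(c,uv); return o+d*((z-o[2])/d[:,2])[:,None]
def proj(c,P):
    k,d=K(c); T=np.array(c['camera_from_world'])
    return cv2.projectPoints(np.float64(P).reshape(-1,3),cv2.Rodrigues(T[:3,:3])[0],T[:3,3],k,d)[0].reshape(-1,2)
E
python3 - <<'E'
from h import *
for n in('scene','top'):
    c=shot(n,n+'1.png'); o,d=ray(c,[[320,240]]); print(n,o,d,c['fovy'],c['k1'])
print(telemetry.get_obs())
E
```

```text
scene [ 1.00715222 -0.58196599  0.64441077] [[-0.46120436  0.64217466 -0.6127148 ]] 56.30269696316482 -0.07181611611889901
top [ 0.39444793 -0.00833095  1.22959815] [[ 0.13693224 -0.00201996 -0.99058565]] 42.786872745679695 -0.2160948882601577
{'clock': 0.1, 'joint_pos': array([ 1.32000669e+00,  2.41354592e-01,  3.86342689e-03,  1.33521073e+00,
       -3.98347252e-05,  1.57079282e+00]), 'joint_vel': array([ 1.97687504e-03,  1.33659808e-04,  2.31866986e-03,  3.66012740e-04,
       -1.52677088e-04,  2.14474926e-05]), 'tau': array([ 1.28026455e-03, -3.73137975e+01,  2.53010201e+01,  1.08363078e-02,
        9.27614678e-05,  1.91154335e-06]), 'eef_pos': array([0.1239626 , 0.48383663, 0.2474952 ]), 'tool_rot': array([ 7.89988736e-01,  6.13120615e-01, -7.40478134e-04,  5.99902723e-04]), 'ft_force': array([-0.28907715, -0.47521966, -0.47871604]), 'ft_torque': array([-0.04158219, -0.03769838,  0.00706434]), 'grip_width': 0.08549255187243911}
```

View pics/top1.png

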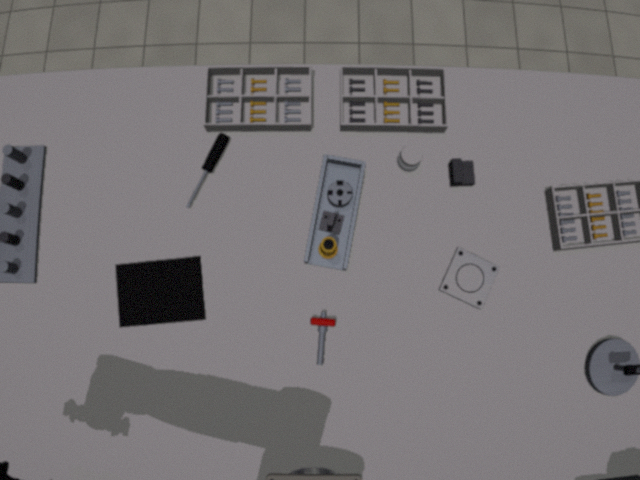

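View pics/scene1.png

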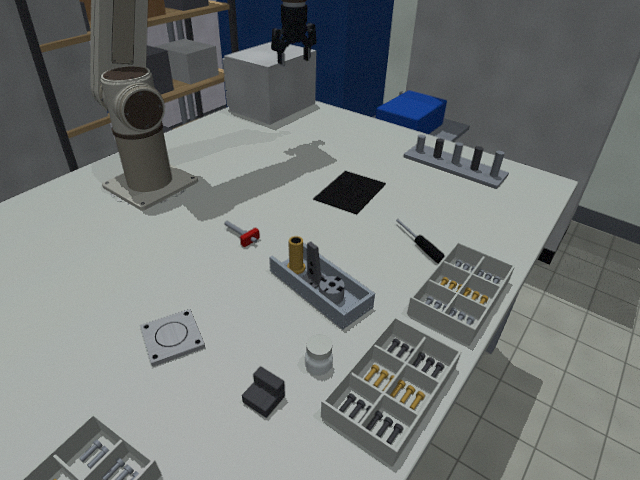

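Top view: the black mat is at (160,290) and the lane runs from (328,268) to (343,155). In the lane, the insert is in front at (328,246), the gusset in the middle at (332,222) and the anvil at (340,193). The plate is at (469,277). Scene view: insert top (296,240), gusset (314,263), anvil (332,288). Next I'll enlarge the lane.

Run:
```python
from h import *
t=cv2.imread('pics/top1.png')[140:285,290:380]; s=cv2.imread('pics/scene1.png')[225:335,260:385]
a=cv2.resize(t,None,fx=4,fy=4,interpolation=cv2.INTER_CUBIC); b=cv2.resize(s,None,fx=3.4,fy=3.4,interpolation=cv2.INTER_CUBIC)
im=np.zeros((580,800,3),np.uint8); im[:580,:360]=a; im[:b.shape[0],370:370+b.shape[1]]=b
cv2.imwrite('pics/crop1.png',im)
T=cv2.imread('pics/top1.png'); c=cams.camera('top')
g=cv2.cvtColor(T,cv2.COLOR_BGR2GRAY); hsv=cv2.cvtColor(T,cv2.COLOR_BGR2HSV)
m=(g<30).astype(np.uint8); m[330:]=0;m[:240]=0;m[:,:90]=0;m[:,230:]=0
r=cv2.minAreaRect(cv2.findNonZero(m)); print('mat',r, onz(c,[r[0]],.004), onz(c,cv2.boxPoints(r),.004))
# plate: print gray stats and holes
sub=g[235:320,430:510]; print(np.percentile(sub,[5,25,50,75,95]))
y=((hsv[...,0]>12)&(hsv[...,0]<35)&(hsv[...,1]>110)).astype(np.uint8); y[:200]=0;y[275:]=0
print('ins',cv2.minEnclosingCircle(cv2.findNonZero(y)))
n=cv2.adaptiveThreshold(g,255,cv2.ADAPTIVE_THRESH_MEAN_C,1,15,8)
for x0,y0,x1,y1 in((430,235,510,320),):
    cs,_=cv2.findContours(n[y0:y1,x0:x1],cv2.RETR_LIST,cv2.CHAIN_APPROX_NONE)
    for k in cs:
        if len(k)>8:
            r=cv2.minAreaRect(k); p=np.array(r[0])+[x0,y0]; print(len(k),p,r[1:],onz(c,[p],.012))
```

```text
mat ((159.75848388671875, 291.25701904296875), (61.44929504394531, 84.34888458251953), 84.64418029785156) [[0.45710215 0.31380551 0.004     ]] [[0.51044536 0.41139352 0.004     ]
 [0.52825845 0.23471991 0.004     ]
 [0.40477146 0.21989157 0.004     ]
 [0.38524616 0.39446966 0.004     ]]
[106. 126. 129. 130. 132.]
ins ((309.0, 237.5), 297.0207214355469)
13 [445.24999809 286.75000763] ((4.242640495300293, 4.949747085571289), 45.0) [[ 0.46947629 -0.26277628  0.012     ]]
16 [493.5 268.5] ((5.0, 5.0), 90.0) [[ 0.50635646 -0.36377083  0.012     ]]
73 [469.75000381 277.75      ] ((26.16295051574707, 25.455841064453125), 45.0) [[ 0.48758036 -0.31360213  0.012     ]]
84 [469.5 277.5] ((29.0, 29.0), 90.0) [[ 0.48808703 -0.31309384  0.012     ]]
14 [473.60000229 253.80000114] ((7.155416965484619, 1.7888542413711548), 26.56505012512207) [[ 0.53630155 -0.32278337  0.012     ]]
15 [460.5 252.5] ((5.0, 5.0), 90.0) [[ 0.53885625 -0.29556293  0.012     ]]
181 [467.32926941 278.03658676] ((46.585304260253906, 47.702789306640625), 24.77513885498047) [[ 0.48700469 -0.30856763  0.012     ]]
```

View pics/crop1.png

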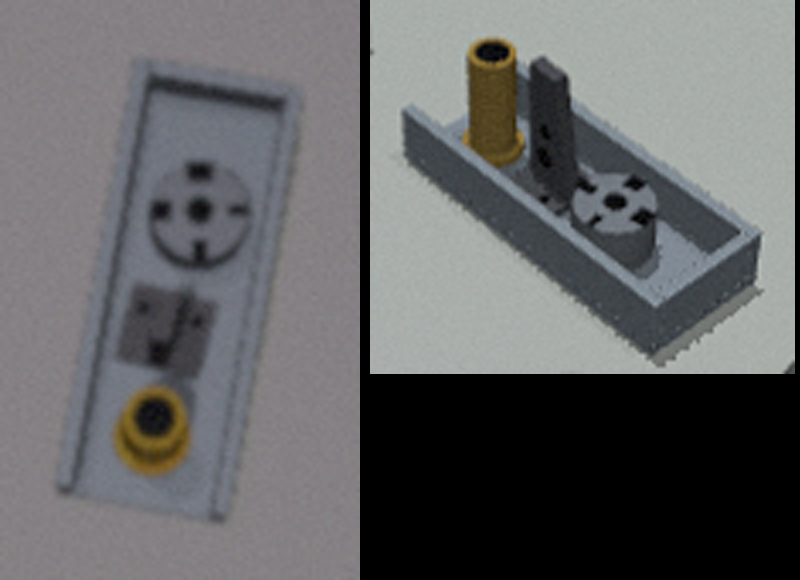

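Crop: top view (4x) lane wall-top corners are about (140,62), (300,92), (222,520) and (60,490), bore (155,413), anvil hub (200,210), gusset foot about (167,330). In the scene crop the bore is (492,51) and the hub (616,202). The gusset's slope faces the anvil, i.e. lane +x.

Run:
```python
from h import *
t=cams.camera('top'); s=cams.camera('scene')
T=lambda u:(np.array(u,float)+.5)/4-.5+[290,140]
S=lambda u:(np.array(u,float)-[370,0]+.5)/3.4-.5+[260,225]
L=onz(t,T([[140,62],[300,92],[222,520],[60,490]]),.040); print('corners',L.round(4))
ax=(L[0]+L[1]-L[2]-L[3])/2; print('len',np.linalg.norm(ax),'yaw',np.arctan2(ax[1],ax[0]), 'wid',np.linalg.norm(L[0]-L[1]))
y=np.arctan2(ax[1],ax[0])
c=L.mean(0); R=np.array([[np.cos(y),-np.sin(y)],[np.sin(y),np.cos(y)]])
# floor spans -95..125 outer -> centre of outer at +15
Ls=onz(s,S([[760,235],[656,305],[403,110]]),.040); print('scene corners',Ls.round(4))
o=c[:2]-R@[0.015,0]; print('origin',o)
for n,a,b,z in(('ins',[155,413],[492,51],.082),('anv',[200,210],[616,202],.040)):
    p=onz(t,T([a]),z)[0]; q=onz(s,S([b]),z)[0]; print(n,p,q,'lane',R.T@(p[:2]-o),R.T@(q[:2]-o))
p=onz(t,T([[167,330]]),.012)[0]; print('gus foot',p,R.T@(p[:2]-o))
p=onz(s,S([[533,60],[546,55],[568,72],[555,79]]),.096); print('gus top',p.round(4),(p[:,:2]-o)@R)
ob=telemetry.get_obs(); from scipy.spatial.transform import Rotation as Ro
print(Ro.from_quat(ob['tool_rot']).as_matrix().round(3))
# jar etc
```

```text
corners [[ 0.7309 -0.0191  0.04  ]
 [ 0.716  -0.0994  0.04  ]
 [ 0.5009 -0.06    0.04  ]
 [ 0.5151  0.019   0.04  ]]
len 0.21888572253745586 yaw -0.17797333200532428 wid 0.08161970077631935
scene corners [[ 0.7343 -0.0178  0.04  ]
 [ 0.7184 -0.0981  0.04  ]
 [ 0.5042 -0.0614  0.04  ]]
origin [ 0.60095653 -0.0372315 ]
ins [ 0.54768847 -0.02652869  0.082     ] [ 0.54401632 -0.0229172   0.082     ] lane [-0.05432145  0.00110343] [-0.05857495  0.00400778]
anv [ 0.65503274 -0.04920286  0.04      ] [ 0.65486929 -0.04636798  0.04      ] lane [ 0.0553414  -0.00220887] [0.05467866 0.0005523 ]
gus foot [ 0.59925209 -0.03354422  0.012     ] [-0.0023303   0.00332729]
gus top [[ 0.5796 -0.0285  0.096 ]
 [ 0.5826 -0.02    0.096 ]
 [ 0.6023 -0.0247  0.096 ]
 [ 0.6003 -0.0345  0.096 ]] [[-0.02256228  0.00479181]
 [-0.02110073  0.01368365]
 [-0.00090363  0.01255065]
 [-0.00107687  0.00254829]]
[[ 0.248  0.969 -0.   ]
 [ 0.969 -0.248 -0.001]
 [-0.001 -0.    -1.   ]]
```

```bash
cat >> h.py <<'E'
import sys
def plan(*wps):
    """waypoints x,y,z(mm),yaw(deg of tool x): prints tool-axis shift and turn for each leg from the last"""
    ob=telemetry.get_obs(); from scipy.spatial.transform import Rotation as Ro
    M=Ro.from_quat(ob['tool_rot']).as_matrix(); p=np.array(ob['eef_pos'])*1000
    yaw=np.degrees(np.arctan2(M[1,0],M[0,0])); print('t',round(float(ob['clock']),1),'at',p.round(1),'yaw',round(yaw,1),'tilt',M[2,:2].round(3),'w',round(ob['grip_width']*1000,1),'F',np.array(ob['ft_force']).round(1))
    for w in wps:
        w=np.array(w,float); d=w[:3]-p; turn=-(w[3]-yaw)
        a=np.radians(w[3]); ex=np.array([np.cos(a),np.sin(a),0]); ey=np.array([np.sin(a),-np.cos(a),0])
        print('turn %.1f then shift x %.1f y %.1f z %.1f  |%.0f|'%(turn,d@ex,d@ey,-d[2],np.linalg.norm(d))); p=w[:3]; yaw=w[3]
E
python3 -c "
from h import *
plan((546,-25,200,79.8),(546,-25,62,79.8))"
```

```text
t 0.2 at [124.  484.1 247.9] yaw 75.6 tilt [-0.001 -0.   ] w 85.5 F [-0.5 -0.1  0. ]
turn -4.2 then shift x -426.3 y 505.5 z 47.9  |663|
turn -0.0 then shift x 0.0 y 0.0 z 138.0  |138|
```

>>> apply_moves([
  [[0,0,0,-4.2],[-28,38,0,0],[-28,38,0,0],[-28,38,0,0],[-28,38,0,0],[-28,38,0,0],[-28,38,0,0],[-28,38,0,0],[-28,38,0,0],[-28,38,0,0]],
], hand=1)

```text
clock: 1.25
eef_pos: [0.4249, 0.1719, 0.2469]
tool_rot: [0.761, 0.649, 0.001, -0.0]
ft_force: [-0.1, 1.1, -0.4]
grip_width: 0.0852
```

```bash
python3 -c "
from h import *
plan((546,-25,150,79.8),(546,-25,62,79.8))"
```

```text
t 1.2 at [424.9 171.9 246.9] yaw 80.9 tilt [0.002 0.001] w 85.2 F [-0.1  1.1 -0.4]
turn 1.1 then shift x -172.4 y 154.0 z 96.9  |251|
turn -0.0 then shift x 0.0 y 0.0 z 88.0  |88|
```

>>> apply_moves([
  [[-34,31,14,1.1],[-34,31,14,0],[-34,31,14,0],[-34,31,14,0],[-30,26,14,0],[0,0,14,0],[0,0,8,0],[0,0,0,0],[0,0,0,0],[0,0,0,0]],
])

```text
clock: 2.25
eef_pos: [0.552, -0.0303, 0.1517]
tool_rot: [0.77, 0.638, 0.003, 0.001]
ft_force: [0.3, -0.6, -0.2]
grip_width: 0.0852
```

```bash
python3 -c "
from h import *
plan((546,-25,62,79.8))
for n in('top','scene'): shot(n,n+'2.png')
a=cv2.imread('pics/top2.png')[150:280,280:400];b=cv2.imread('pics/scene2.png')[200:330,240:370]
cv2.imwrite('pics/c2.png',cv2.resize(np.hstack([a,b]),None,fx=3,fy=3,interpolation=2))"
```

```text
t 2.2 at [552.  -30.3 151.7] yaw 79.3 tilt [0.004 0.005] w 85.2 F [ 0.3 -0.6 -0.2]
turn -0.5 then shift x 4.1 y -6.9 z 89.7  |90|
```

View pics/c2.png

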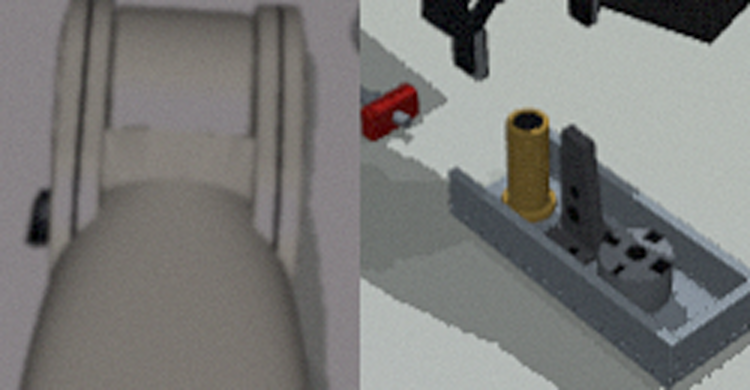

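Fingers are clear above the insert and lane. Top view is blocked by the arm.

>>> apply_moves([
  [[4,-7,0,-0.5],[0,0,12,0],[0,0,12,0],[0,0,12,0],[0,0,12,0],[0,0,12,0],[0,0,12,0],[0,0,10,0],[0,0,5,0],[0,0,0,0]],
])

```text
clock: 3.35
eef_pos: [0.5441, -0.0219, 0.0568]
tool_rot: [0.766, 0.643, 0.003, 0.0]
ft_force: [0.2, -0.4, 0.3]
grip_width: 0.0854
```

```bash
python3 -c "
from h import *
plan((546,-25,62,79.8))"
```

```text
t 3.4 at [544.1 -21.9  56.8] yaw 80.0 tilt [0.004 0.005] w 85.4 F [ 0.2 -0.4  0.3]
turn 0.2 then shift x -2.7 y 2.4 z -5.2  |6|
```

>>> apply_moves([
  [[-2.5,2,-5,0],[0,0,0,0],[0,0,0,0],[0,0,0,0],[0,0,0,0],[0,0,0,0],[0,0,0,0],[0,0,0,0],[0,0,0,0],[0,0,0,0]],
])

```text
clock: 4.35
eef_pos: [0.5477, -0.0251, 0.0647]
tool_rot: [0.766, 0.643, 0.005, 0.002]
ft_force: [0.7, 0.3, 0.1]
grip_width: 0.0857
```

>>> apply_moves([
  [[0,0,0,0],[0,0,0,0],[0,0,0,0],[0,0,0,0],[0,0,0,0],[0,0,0,0],[0,0,0,0],[0,0,0,0],[0,0,0,0],[0,0,0,0]],
], hand=-1)

```text
clock: 5.35
eef_pos: [0.5476, -0.0252, 0.0647]
tool_rot: [0.766, 0.643, 0.005, 0.002]
ft_force: [0.0, -0.2, 0.2]
grip_width: 0.028
```

```bash
python3 -c "
from h import *
plan((546,-25,62,79.8))"
```

```text
t 5.3 at [547.6 -25.2  64.7] yaw 80.0 tilt [0.005 0.009] w 28.0 F [ 0.  -0.2  0.2]
turn 0.2 then shift x -0.1 y -1.6 z 2.7  |3|
```

>>> apply_moves([
  [[0,0,-10,0],[0,0,-25,0],[0,0,-30,0],[0,0,-20,0],[0,0,0,0],[0,0,0,0],[0,0,0,0],[0,0,0,0],[0,0,0,0],[0,0,0,0]],
])

```text
clock: 6.35
eef_pos: [0.5416, -0.0252, 0.1476]
tool_rot: [0.766, 0.643, -0.0, -0.003]
ft_force: [-0.4, 0.5, -0.7]
grip_width: 0.0286
```

```bash
python3 -c "
from h import *
plan((450,355,150,80))"
```

```text
t 6.3 at [541.6 -25.2 147.6] yaw 80.0 tilt [ 0.003 -0.005] w 28.6 F [-0.4  0.5 -0.7]
turn 0.0 then shift x 358.5 y -156.2 z -2.4  |391|
```

>>> apply_moves([
  [[35,-15,0,0],[40,-18,0,0],[40,-18,0,0],[40,-18,0,0],[40,-18,0,0],[40,-18,0,0],[40,-18,0,0],[38,-16,0,0],[20,-9,0,0],[0,0,0,0]],
])

```text
clock: 7.35
eef_pos: [0.4512, 0.3403, 0.1436]
tool_rot: [0.768, 0.641, -0.003, -0.003]
ft_force: [0.2, -0.2, -2.5]
grip_width: 0.0282
```

```bash
python3 -c "
from h import *
plan((450,355,150,80))
shot('scene','s3.png')
a=cv2.imread('pics/s3.png')[60:330,220:460]
cv2.imwrite('pics/c3.png',cv2.resize(a,None,fx=2,fy=2,interpolation=2))"
```

```text
t 7.3 at [451.2 340.3 143.6] yaw 79.7 tilt [ 0.    -0.008] w 28.2 F [ 0.2 -0.2 -2.5]
turn -0.3 then shift x 14.2 y -3.7 z -6.4  |16|
```

View pics/c3.png

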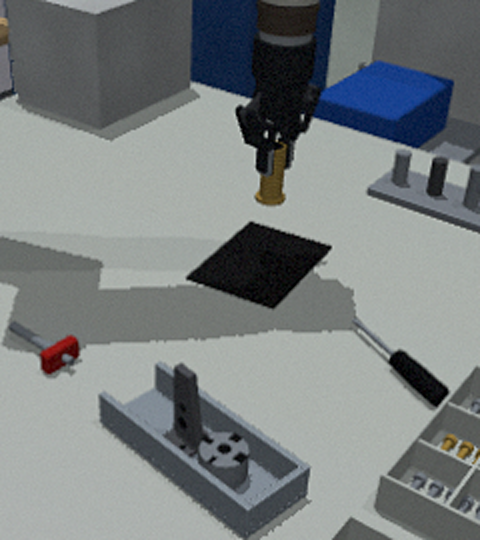

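The insert is held upright (foot at crop (270,198)), and the gusset and anvil are undisturbed. I'll lower it onto the mat. Contact is expected at TCP z of about 62.7.

>>> apply_moves([
  [[12,-3,8,-0.3],[0,0,12,0],[0,0,12,0],[0,0,12,0],[0,0,12,0],[0,0,8,0],[0,0,4,0],[0,0,0,0],[0,0,0,0],[0,0,0,0]],
])

```text
clock: 8.4
eef_pos: [0.4504, 0.3459, 0.0669]
tool_rot: [0.769, 0.64, -0.006, -0.002]
ft_force: [-0.6, -0.2, -1.9]
grip_width: 0.0283
```

>>> apply_moves([
  [[0,0,1,0],[0,0,1,0],[0,0,1,0],[0,0,0.5,0],[0,0,0,0],[0,0,0,0],[0,0,0,0],[0,0,0,0],[0,0,0,0],[0,0,0,0]],
])

```text
clock: 9.4
eef_pos: [0.4514, 0.347, 0.0652]
tool_rot: [0.769, 0.64, -0.004, -0.002]
ft_force: [-0.2, 0.0, -2.2]
grip_width: 0.0286
```

```bash
python3 -c "
from h import *
plan((450,355,150,80))"
```

```text
t 9.4 at [451.4 347.   65.2] yaw 79.5 tilt [-0.004 -0.009] w 28.6 F [-0.2  0.  -2.2]
turn -0.5 then shift x 7.6 y -2.8 z -84.8  |85|
```

>>> apply_moves([
  [[0,0,1.5,0],[0,0,1.5,0],[0,0,1,0],[0,0,1,0],[0,0,0,0],[0,0,0,0],[0,0,0,0],[0,0,0,0],[0,0,0,0],[0,0,0,0]],
])

```text
clock: 10.4
eef_pos: [0.4516, 0.3472, 0.0629]
tool_rot: [0.769, 0.64, -0.003, -0.002]
ft_force: [-0.9, 0.2, 0.1]
grip_width: 0.0281
```

>>> apply_moves([
  [[0,0,1,0],[0,0,0.5,0],[0,0,0,0],[0,0,0,0],[0,0,0,0],[0,0,0,0],[0,0,0,0],[0,0,0,0],[0,0,0,0],[0,0,0,0]],
])

```text
clock: 11.4
eef_pos: [0.4516, 0.3472, 0.0629]
tool_rot: [0.769, 0.64, -0.003, -0.002]
ft_force: [-1.9, -1.2, 2.3]
grip_width: 0.0285
```

>>> apply_moves([
  [[0,0,0,0],[0,0,0,0],[0,0,0,0],[0,0,0,0],[0,0,0,0],[0,0,0,0],[0,0,-3,0],[0,0,-20,0],[0,0,-40,0],[0,0,-40,0]],
], hand=0.2)

```text
clock: 12.4
eef_pos: [0.4491, 0.3447, 0.1616]
tool_rot: [0.769, 0.64, -0.01, -0.002]
ft_force: [0.2, 1.3, 0.1]
grip_width: 0.0512
```

```bash
python3 -c "
from h import *
plan((588,-31,170,80))"
```

```text
t 12.4 at [449.1 344.7 161.6] yaw 79.5 tilt [-0.012 -0.017] w 51.2 F [0.2 1.3 0.1]
turn -0.5 then shift x -345.9 y 202.1 z -8.4  |401|
```

>>> apply_moves([
  [[-30,18,0,-0.5],[-38,22,0,0],[-38,22,0,0],[-38,22,0,0],[-38,22,0,0],[-38,22,0,0],[-38,22,0,0],[-38,22,0,0],[-20,12,0,0],[0,0,0,0]],
], hand=0.6)

```text
clock: 13.4
eef_pos: [0.587, -0.0062, 0.1734]
tool_rot: [0.764, 0.645, 0.002, 0.0]
ft_force: [0.2, -0.2, 0.2]
grip_width: 0.0686
```

```bash
python3 -c "
from h import *
plan((591,-30,120,80),(591,-30,75,80))"
```

```text
t 13.4 at [587.   -6.2 173.4] yaw 80.4 tilt [0.002 0.003] w 68.6 F [ 0.2 -0.2  0.2]
turn 0.4 then shift x -22.7 y 8.0 z 53.4  |59|
turn -0.0 then shift x 0.0 y 0.0 z 45.0  |45|
```

Correct sideways first while high, then check before descending.

>>> apply_moves([
  [[-12,4,0,0.4],[-8,3,0,0],[-2,1,8,0],[0,0,10,0],[0,0,10,0],[0,0,10,0],[0,0,5,0],[0,0,0,0],[0,0,0,0],[0,0,0,0]],
])

```text
clock: 14.4
eef_pos: [0.5893, -0.0262, 0.1251]
tool_rot: [0.764, 0.645, 0.001, -0.002]
ft_force: [-0.3, -0.2, -0.4]
grip_width: 0.0682
```

```bash
python3 -c "
from h import *
plan((591,-30,120,80),(591,-30,75,80))"
```

```text
t 14.4 at [589.3 -26.2 125.1] yaw 80.3 tilt [ 0.003 -0.002] w 68.2 F [-0.3 -0.2 -0.4]
turn 0.3 then shift x -3.4 y 2.4 z 5.1  |7|
turn -0.0 then shift x 0.0 y 0.0 z 45.0  |45|
```

>>> apply_moves([
  [[-4,2,0,0.3],[0,0,8,0],[0,0,10,0],[0,0,10,0],[0,0,10,0],[0,0,6,0],[0,0,3,0],[0,0,0,0],[0,0,0,0],[0,0,0,0]],
])

```text
clock: 15.4
eef_pos: [0.591, -0.0309, 0.0741]
tool_rot: [0.766, 0.643, 0.001, -0.001]
ft_force: [-0.1, 0.7, -0.3]
grip_width: 0.0682
```

>>> apply_moves([
  [[0,0,0,0],[0,0,0,0],[0,0,0,0],[0,0,0,0],[0,0,0,0],[0,0,0,0],[0,0,0,0],[0,0,0,0],[0,0,0,0],[0,0,0,0]],
], hand=-1)

```text
clock: 16.4
eef_pos: [0.5921, -0.031, 0.0757]
tool_rot: [0.766, 0.643, 0.002, -0.0]
ft_force: [0.2, 0.0, -0.3]
grip_width: 0.009
```

```bash
python3 -c "
from h import *
plan((591,-30,160,80))
shot('scene','s4.png')
a=cv2.imread('pics/s4.png')[200:340,240:390]
cv2.imwrite('pics/c4.png',cv2.resize(a,None,fx=4,fy=4,interpolation=2))"
```

```text
t 16.4 at [592.1 -31.   75.7] yaw 80.0 tilt [0.003 0.002] w 9.0 F [ 0.2  0.  -0.3]
turn -0.0 then shift x 0.8 y -1.2 z -84.3  |84|
```

View pics/c4.png

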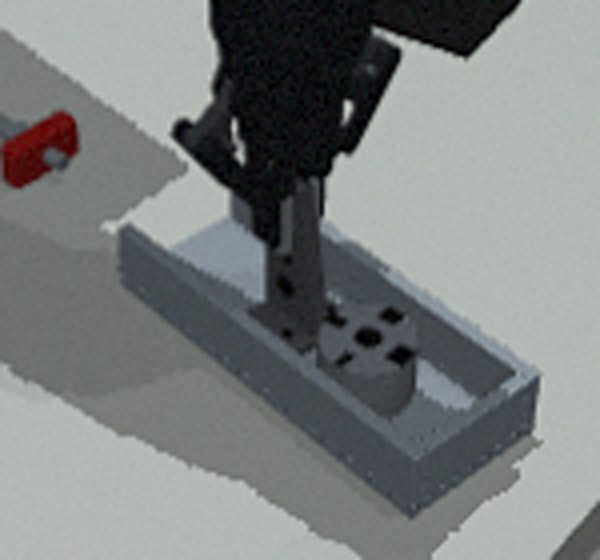

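Gusset gripped on its web at about crop (290,230). Lift it.

>>> apply_moves([
  [[0,0,-10,0],[0,0,-25,0],[0,0,-30,0],[0,0,-25,0],[0,0,0,0],[0,0,0,0],[0,0,0,0],[0,0,0,0],[0,0,0,0],[0,0,0,0]],
])

```text
clock: 17.45
eef_pos: [0.5865, -0.031, 0.1627]
tool_rot: [0.766, 0.643, -0.004, -0.006]
ft_force: [0.2, -0.5, -1.5]
grip_width: 0.0098
```

```bash
python3 -c "
from h import *
plan((455,262,160,80))"
```

```text
t 17.4 at [586.5 -31.  162.7] yaw 80.0 tilt [ 0.002 -0.013] w 9.8 F [ 0.2 -0.5 -1.5]
turn -0.0 then shift x 265.7 y -180.4 z 2.7  |321|
```

>>> apply_moves([
  [[24,-16,0,0],[32,-22,0,0],[36,-25,0,0],[36,-25,0,0],[36,-25,0,0],[36,-25,0,0],[32,-22,0,0],[20,-12,0,0],[0,0,0,0],[0,0,0,0]],
])

```text
clock: 18.45
eef_pos: [0.456, 0.2557, 0.1597]
tool_rot: [0.767, 0.641, -0.007, -0.007]
ft_force: [0.4, -0.3, -1.5]
grip_width: 0.0095
```

```bash
python3 -c "
from h import *
plan((455,262,73.7,80))"
```

```text
t 18.4 at [456.  255.7 159.7] yaw 79.8 tilt [-0.001 -0.019] w 9.5 F [ 0.4 -0.3 -1.5]
turn -0.2 then shift x 6.0 y -2.1 z 86.0  |86|
```

>>> apply_moves([
  [[6,-2,4,0],[0,0,10,0],[0,0,12,0],[0,0,12,0],[0,0,12,0],[0,0,12,0],[0,0,8,0],[0,0,4,0],[0,0,0,0],[0,0,0,0]],
])

```text
clock: 19.45
eef_pos: [0.4561, 0.2538, 0.0772]
tool_rot: [0.772, 0.636, -0.009, -0.006]
ft_force: [0.6, 0.2, -1.2]
grip_width: 0.0091
```

```bash
python3 -c "
from h import *
plan((455,262,73.7,80))"
```

```text
t 19.4 at [456.1 253.8  77.2] yaw 78.9 tilt [-0.007 -0.021] w 9.1 F [ 0.6  0.2 -1.2]
turn -1.1 then shift x 7.9 y -2.5 z 3.5  |9|
```

>>> apply_moves([
  [[5,-1,0,-1.1],[5,-1,0,0],[0,0,1,0],[0,0,1.5,0],[0,0,1.5,0],[0,0,1,0],[0,0,1,0],[0,0,0,0],[0,0,0,0],[0,0,0,0]],
])

```text
clock: 20.45
eef_pos: [0.4574, 0.2662, 0.0742]
tool_rot: [0.765, 0.644, -0.006, -0.006]
ft_force: [-0.1, 0.1, -1.4]
grip_width: 0.009
```

```bash
python3 -c "
from h import *
plan((455,262,73.7,80))"
```

```text
t 20.4 at [457.4 266.2  74.2] yaw 80.2 tilt [-0.002 -0.017] w 9.0 F [-0.1  0.1 -1.4]
turn 0.2 then shift x -4.6 y -1.7 z 0.5  |5|
```

>>> apply_moves([
  [[0,0,1.5,0],[0,0,1.5,0],[0,0,1,0],[0,0,0,0],[0,0,0,0],[0,0,0,0],[0,0,0,0],[0,0,0,0],[0,0,0,0],[0,0,0,0]],
])

```text
clock: 21.45
eef_pos: [0.4575, 0.2662, 0.074]
tool_rot: [0.765, 0.644, -0.005, -0.006]
ft_force: [-0.8, 0.4, 1.5]
grip_width: 0.0094
```

>>> apply_moves([
  [[0,0,1.5,0],[0,0,1.5,0],[0,0,1.5,0],[0,0,0,0],[0,0,0,0],[0,0,0,0],[0,0,0,0],[0,0,0,0],[0,0,0,0],[0,0,0,0]],
])

```text
clock: 22.45
eef_pos: [0.4575, 0.2663, 0.074]
tool_rot: [0.765, 0.644, -0.004, -0.005]
ft_force: [-0.7, -0.4, 2.2]
grip_width: 0.0092
```

```bash
python3 -c "
from h import *
plan((455,262,73.7,80))"
```

```text
t 22.4 at [457.5 266.3  74. ] yaw 80.1 tilt [ 0.    -0.014] w 9.2 F [-0.7 -0.4  2.2]
turn 0.1 then shift x -4.6 y -1.8 z 0.3  |5|
```

>>> apply_moves([
  [[0,0,0,0],[0,0,0,0],[0,0,0,0],[0,0,0,0],[0,0,0,0],[0,0,0,0],[0,0,-3,0],[0,0,-20,0],[0,0,-40,0],[0,0,-40,0]],
], hand=0)

```text
clock: 23.45
eef_pos: [0.4552, 0.2638, 0.173]
tool_rot: [0.765, 0.644, -0.012, -0.007]
ft_force: [1.5, 0.4, 0.1]
grip_width: 0.0425
```

```bash
python3 -c "
from h import *
plan((655,-48,160,-10.2),(655,-48,26,-10.2))"
```

```text
t 23.4 at [455.2 263.8 173. ] yaw 80.2 tilt [-0.009 -0.025] w 42.5 F [1.5 0.4 0.1]
turn 90.4 then shift x 251.9 y 271.5 z 13.0  |371|
turn -0.0 then shift x 0.0 y 0.0 z 134.0  |134|
```

>>> apply_moves([
  [[0,0,0,8.5],[0,0,0,8.5],[0,0,0,8.5],[0,0,0,8.5],[0,0,0,8.5],[0,0,0,8.5],[0,0,0,8.5],[0,0,0,8.5],[0,0,0,8.5],[0,0,0,8.5]],
], hand=0.8)

```text
clock: 24.45
eef_pos: [0.4596, 0.2663, 0.1845]
tool_rot: [0.999, -0.053, -0.005, -0.002]
ft_force: [-0.1, -0.2, 0.1]
grip_width: 0.0767
```

```bash
python3 -c "
from h import *
plan((655,-48,160,-10.2),(655,-48,26,-10.2))"
```

```text
t 24.4 at [459.6 266.3 184.5] yaw -6.0 tilt [-0.011 -0.003] w 76.7 F [-0.1 -0.2  0.1]
turn 4.2 then shift x 248.0 y 274.7 z 24.5  |371|
turn -0.0 then shift x 0.0 y 0.0 z 134.0  |134|
```

>>> apply_moves([
  [[0,0,0,4.2],[26,30,3,0],[32,35,3,0],[32,35,3,0],[32,35,3,0],[32,35,3,0],[32,35,3,0],[32,35,3,0],[18,20,0,0],[0,0,0,0]],
])

```text
clock: 25.45
eef_pos: [0.6525, -0.0412, 0.1615]
tool_rot: [0.996, -0.089, -0.003, -0.003]
ft_force: [0.8, 0.0, -0.7]
grip_width: 0.0765
```

```bash
python3 -c "
from h import *
plan((655,-48,110,-10.2),(655,-48,26,-10.2))"
```

```text
t 25.4 at [652.5 -41.2 161.5] yaw -10.2 tilt [-0.006 -0.006] w 76.5 F [ 0.8  0.  -0.7]
turn 0.0 then shift x 3.7 y 6.2 z 51.5  |52|
turn -0.0 then shift x 0.0 y 0.0 z 84.0  |84|
```

>>> apply_moves([
  [[3,6,8,0],[0,0,12,0],[0,0,14,0],[0,0,14,0],[0,0,14,0],[0,0,12,0],[0,0,8,0],[0,0,4,0],[0,0,0,0],[0,0,0,0]],
])

```text
clock: 26.45
eef_pos: [0.6487, -0.0392, 0.0676]
tool_rot: [0.996, -0.084, -0.006, -0.004]
ft_force: [-0.2, -0.3, 0.0]
grip_width: 0.0764
```

```bash
python3 -c "
from h import *
plan((655,-48,26,-10.2))
shot('scene','s5.png')
a=cv2.imread('pics/s5.png')[130:340,240:420]
cv2.imwrite('pics/c5.png',cv2.resize(a,None,fx=2.8,fy=2.8,interpolation=2))"
```

```text
t 26.4 at [648.7 -39.2  67.6] yaw -9.6 tilt [-0.013 -0.007] w 76.4 F [-0.2 -0.3  0. ]
turn 0.6 then shift x 7.7 y 7.6 z 41.6  |43|
```

View pics/c5.png

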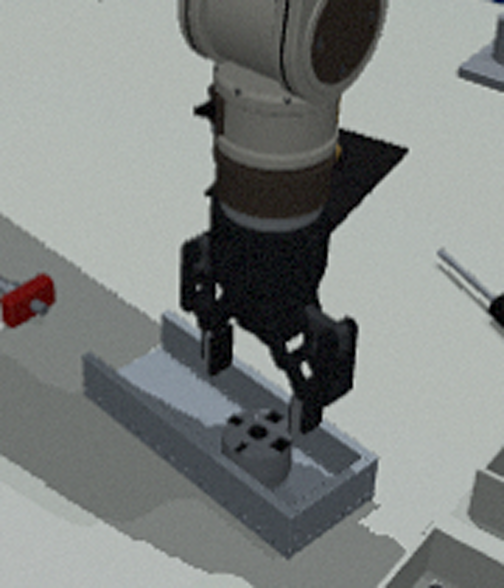

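Fingers straddle the anvil along the lane, about 8 mm off sideways. Correct, then descend.

>>> apply_moves([
  [[7,7,0,0.6],[1,1,0,0],[0,0,0,0],[0,0,0,0],[0,0,0,0],[0,0,0,0],[0,0,0,0],[0,0,0,0],[0,0,0,0],[0,0,0,0]],
])

```text
clock: 27.5
eef_pos: [0.6576, -0.0501, 0.0701]
tool_rot: [0.996, -0.09, -0.004, -0.004]
ft_force: [0.5, 0.2, 0.4]
grip_width: 0.0772
```

```bash
python3 -c "
from h import *
plan((655,-48,26,-10.2))"
```

```text
t 27.5 at [657.6 -50.1  70.1] yaw -10.3 tilt [-0.008 -0.008] w 77.2 F [0.5 0.2 0.4]
turn -0.1 then shift x -3.0 y -1.6 z 44.1  |44|
```

>>> apply_moves([
  [[0,0,6,0],[0,0,8,0],[0,0,8,0],[0,0,8,0],[0,0,6,0],[0,0,4,0],[0,0,2,0],[0,0,0,0],[0,0,0,0],[0,0,0,0]],
])

```text
clock: 28.5
eef_pos: [0.6565, -0.0495, 0.0229]
tool_rot: [0.996, -0.09, -0.005, -0.004]
ft_force: [-0.4, 0.6, 0.4]
grip_width: 0.0767
```

```bash
python3 -c "
from h import *
plan((655,-48,25,-10.2))"
```

```text
t 28.5 at [656.5 -49.5  22.9] yaw -10.3 tilt [-0.01  -0.007] w 76.7 F [-0.4  0.6  0.4]
turn -0.1 then shift x -1.7 y -1.2 z -2.1  |3|
```

>>> apply_moves([
  [[-1.5,-1,-1.5,0],[0,0,0,0],[0,0,0,0],[0,0,0,0],[0,0,0,0],[0,0,0,0],[0,0,0,0],[0,0,0,0],[0,0,0,0],[0,0,0,0]],
])

```text
clock: 29.5
eef_pos: [0.656, -0.0482, 0.026]
tool_rot: [0.996, -0.09, -0.004, -0.004]
ft_force: [0.1, -0.0, 0.7]
grip_width: 0.0765
```

>>> apply_moves([
  [[0,0,0,0],[0,0,0,0],[0,0,0,0],[0,0,0,0],[0,0,0,0],[0,0,0,0],[0,0,0,0],[0,0,0,0],[0,0,0,0],[0,0,0,0]],
], hand=-1)

```text
clock: 30.5
eef_pos: [0.6559, -0.0482, 0.0263]
tool_rot: [0.996, -0.09, -0.004, -0.004]
ft_force: [-0.7, 0.6, 0.7]
grip_width: 0.0488
```

```bash
python3 -c "
from h import *
plan((655,-48,90,-10.2))"
```

```text
t 30.5 at [655.9 -48.2  26.3] yaw -10.3 tilt [-0.008 -0.008] w 48.8 F [-0.7  0.6  0.7]
turn -0.1 then shift x -0.9 y -0.1 z -63.7  |64|
```

>>> apply_moves([
  [[0,0,-8,0],[0,0,-16,0],[0,0,-24,0],[0,0,-24,0],[0,0,-14,0],[0,0,-5,0],[0,0,0,0],[0,0,0,0],[0,0,0,0],[0,0,0,0]],
])

```text
clock: 31.5
eef_pos: [0.6463, -0.0484, 0.1065]
tool_rot: [0.996, -0.09, -0.019, -0.004]
ft_force: [0.2, -0.1, -5.0]
grip_width: 0.0486
```

Run:
```python
from h import *
plan((488,-313,120,-10.2))
s=shot('scene','s6.png'); g=cv2.cvtColor(cv2.imread('pics/scene1.png'),cv2.COLOR_BGR2GRAY)
n=cv2.adaptiveThreshold(g,255,cv2.ADAPTIVE_THRESH_MEAN_C,1,15,8)
x0,y0,x1,y1=145,310,200,360
cs,_=cv2.findContours(n[y0:y1,x0:x1],cv2.RETR_LIST,cv2.CHAIN_APPROX_NONE)
for k in cs:
    if len(k)>30:
        r=cv2.fitEllipse(k); p=np.array(r[0])+[x0,y0]; print(len(k),p,r[1],onz(s,[p],.012))
```

```text
t 31.5 at [646.3 -48.4 106.5] yaw -10.3 tilt [-0.039 -0.004] w 48.6 F [ 0.2 -0.1 -5. ]
turn -0.1 then shift x -108.9 y 288.5 z -13.5  |309|
78 [182.56879044 353.80470657] (4.871470928192139, 42.468666076660156) [[ 0.53819123 -0.3278932   0.012     ]]
76 [170.87397194 333.83464813] (21.929243087768555, 31.665569305419922) [[ 0.48633414 -0.31183658  0.012     ]]
84 [170.95061111 333.82131004] (24.462190628051758, 33.50224304199219) [[ 0.4864181  -0.31172798  0.012     ]]
36 [195.85111237 325.63468361] (2.225050926208496, 17.249164581298828) [[ 0.5067987  -0.26998032  0.012     ]]
```

>>> apply_moves([
  [[-10,26,0,0],[-13,35,0,0],[-13,36,0,0],[-13,36,0,0],[-13,36,0,0],[-13,36,0,0],[-13,35,0,0],[-12,28,0,0],[-5,14,0,0],[0,0,0,0]],
])

```text
clock: 32.55
eef_pos: [0.4873, -0.3144, 0.1047]
tool_rot: [0.996, -0.088, -0.02, -0.005]
ft_force: [0.4, 0.6, -6.3]
grip_width: 0.0484
```

```bash
python3 -c "
from h import *
plan((487,-312.5,60,-10.2))"
```

```text
t 32.5 at [ 487.3 -314.4  104.7] yaw -10.1 tilt [-0.042 -0.006] w 48.4 F [ 0.4  0.6 -6.3]
turn 0.1 then shift x -0.6 y -1.8 z 44.7  |45|
```

>>> apply_moves([
  [[0,-1,8,0],[0,0,12,0],[0,0,12,0],[0,0,12,0],[0,0,8,0],[0,0,4,0],[0,0,0,0],[0,0,0,0],[0,0,0,0],[0,0,0,0]],
])

```text
clock: 33.55
eef_pos: [0.4875, -0.3072, 0.042]
tool_rot: [0.996, -0.084, -0.021, -0.006]
ft_force: [0.2, -0.9, -5.5]
grip_width: 0.0485
```

```bash
python3 -c "
from h import *
plan((487,-312.5,33,-10.2))"
```

```text
t 33.5 at [ 487.5 -307.2   42. ] yaw -9.6 tilt [-0.043 -0.009] w 48.5 F [ 0.2 -0.9 -5.5]
turn 0.6 then shift x 0.5 y 5.3 z 9.0  |10|
```

>>> apply_moves([
  [[0.5,4.5,0,0.6],[0,0,0,0],[0,0,2,0],[0,0,2,0],[0,0,2,0],[0,0,0,0],[0,0,0,0],[0,0,0,0],[0,0,0,0],[0,0,0,0]],
])

```text
clock: 34.55
eef_pos: [0.4876, -0.3128, 0.0367]
tool_rot: [0.996, -0.09, -0.02, -0.006]
ft_force: [0.6, -0.3, -5.4]
grip_width: 0.0486
```

```bash
python3 -c "
from h import *
plan((487,-312.5,33,-10.2))"
```

```text
t 34.5 at [ 487.6 -312.8   36.7] yaw -10.3 tilt [-0.041 -0.008] w 48.6 F [ 0.6 -0.3 -5.4]
turn -0.1 then shift x -0.6 y -0.2 z 3.7  |4|
```

>>> apply_moves([
  [[0,0,1.5,0],[0,0,1.5,0],[0,0,1.5,0],[0,0,1.5,0],[0,0,1.5,0],[0,0,1.5,0],[0,0,0,0],[0,0,0,0],[0,0,0,0],[0,0,0,0]],
])

```text
clock: 35.55
eef_pos: [0.488, -0.3132, 0.0329]
tool_rot: [0.996, -0.09, -0.018, -0.005]
ft_force: [-1.5, 0.4, -2.0]
grip_width: 0.0488
```

```bash
python3 -c "
from h import *
plan((487,-312.5,33,-10.2))"
```

```text
t 35.5 at [ 488.  -313.2   32.9] yaw -10.3 tilt [-0.037 -0.006] w 48.8 F [-1.5  0.4 -2. ]
turn -0.1 then shift x -1.1 y -0.5 z -0.1  |1|
```

Contact, and the tilt starts to level. Keep pressing gently.

>>> apply_moves([
  [[0,0,2,0],[0,0,2,0],[0,0,2,0],[0,0,2,0],[0,0,2,0],[0,0,2,0],[0,0,2,0],[0,0,2,0],[0,0,2,0],[0,0,2,0]],
])

```text
clock: 36.55
eef_pos: [0.4879, -0.3131, 0.0326]
tool_rot: [0.996, -0.09, -0.014, -0.003]
ft_force: [-5.1, 3.4, 10.1]
grip_width: 0.0485
```

```bash
python3 -c "
from h import *
plan((487,-312.5,33,-10.2))"
```

```text
t 36.5 at [ 487.9 -313.1   32.6] yaw -10.3 tilt [-0.028 -0.004] w 48.5 F [-5.1  3.4 10.1]
turn -0.1 then shift x -0.9 y -0.5 z -0.4  |1|
```

Leveling works; continue with 3 mm rows.

>>> apply_moves([
  [[0,0,3,0],[0,0,3,0],[0,0,3,0],[0,0,3,0],[0,0,3,0],[0,0,3,0],[0,0,3,0],[0,0,3,0],[0,0,3,0],[0,0,3,0]],
])

```text
clock: 37.55
eef_pos: [0.4876, -0.3131, 0.0323]
tool_rot: [0.996, -0.09, -0.007, -0.001]
ft_force: [-7.3, 3.2, 15.2]
grip_width: 0.0485
```

>>> apply_moves([
  [[0,0,3,0],[0,0,3,0],[0,0,3,0],[0,0,3,0],[0,0,3,0],[0,0,2,0],[0,0,1,0],[0,0,0,0],[0,0,0,0],[0,0,0,0]],
])

```text
clock: 38.55
eef_pos: [0.4874, -0.313, 0.0323]
tool_rot: [0.996, -0.09, -0.003, 0.0]
ft_force: [-2.2, 0.9, 2.5]
grip_width: 0.0486
```

```bash
python3 -c "
from h import *
plan((487,-312.5,33,-10.2))"
```

```text
t 38.5 at [ 487.4 -313.    32.3] yaw -10.3 tilt [-0.006  0.002] w 48.6 F [-2.2  0.9  2.5]
turn -0.1 then shift x -0.5 y -0.4 z -0.7  |1|
```

Disc is flat on the plate (tilt back to the grasp value). Release and rise, then view.

>>> apply_moves([
  [[0,0,0,0],[0,0,0,0],[0,0,0,0],[0,0,0,0],[0,0,0,0],[0,0,-5,0],[0,0,-20,0],[0,0,-35,0],[0,0,-35,0],[0,0,-20,0]],
], hand=0.7)

```text
clock: 39.55
eef_pos: [0.4878, -0.3127, 0.1481]
tool_rot: [0.996, -0.09, -0.005, -0.0]
ft_force: [0.8, -0.1, 1.3]
grip_width: 0.0724
```

```bash
python3 -c "
from h import *
plan((451,320,170,80))"
```

```text
t 39.5 at [ 487.8 -312.7  148.1] yaw -10.3 tilt [-0.01   0.001] w 72.4 F [ 0.8 -0.1  1.3]
turn -90.3 then shift x 616.7 y -146.1 z -21.9  |634|
```

>>> apply_moves([
  [[0,-25,-5,0],[0,-40,-3,0],[0,-48,-3,0],[0,-48,0,0],[0,-48,0,0],[0,-48,0,0],[0,-48,0,0],[0,-48,0,0],[0,-40,0,0],[0,-20,0,0]],
])

```text
clock: 40.55
eef_pos: [0.571, 0.1022, 0.1694]
tool_rot: [0.995, -0.095, 0.006, 0.003]
ft_force: [0.5, -0.6, -0.2]
grip_width: 0.0727
```

Run:
```python
from h import *
plan((457.5,266.3,150,-10.2))
t=shot('top','t7.png'); a=cv2.imread('pics/t7.png')
cv2.imwrite('pics/c7.png',np.hstack([cv2.resize(a[225:325,420:520],(400,400),interpolation=2),cv2.resize(a[235:335,100:200],(400,400),interpolation=2)]))
```

```text
t 40.5 at [571.  102.2 169.4] yaw -10.9 tilt [0.013 0.004] w 72.7 F [ 0.5 -0.6 -0.2]
turn -0.7 then shift x -140.7 y -141.4 z 19.4  |200|
```

View pics/c7.png

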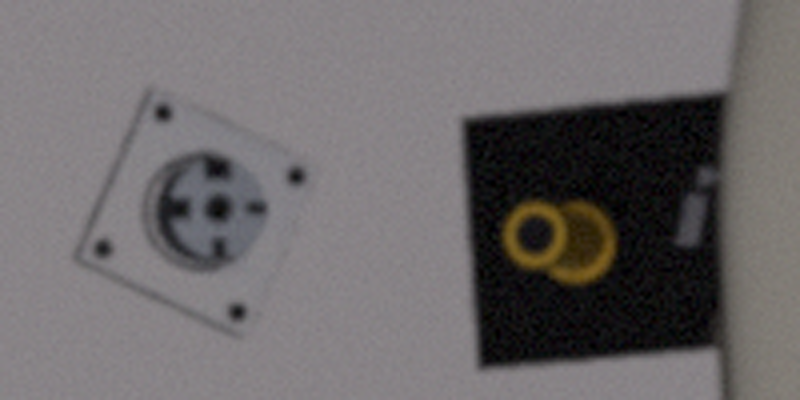

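The anvil sits flat on the plate (hub at crop (219,208)), with parallax shifting its top to the right. Insert and gusset stand on the mat. I'll check the centring numerically while turning the gripper back.

Run:
```python
from h import *
t=cams.camera('top'); s=cams.camera('scene')
p=(np.array([219,208])+.5)/4-.5+[420,225]
print('anvil top', onz(t,[p],.046))
S=s['color'][:,:,::-1]; cv2.imwrite('pics/s7.png',S)
cv2.imwrite('pics/c8.png',cv2.resize(S[290:370,125:220],None,fx=6,fy=6,interpolation=2))
```

```text
anvil top [[ 0.48718684 -0.31447377  0.046     ]]
```

>>> apply_moves([
  [[-12,-12,0,-8.5],[0,0,0,-8.5],[0,0,0,-8.5],[0,0,0,-8.5],[0,0,0,-8.5],[0,0,0,-8.5],[0,0,0,-8.5],[0,0,0,-8.5],[0,0,0,-8.5],[0,0,0,-8.5]],
], hand=0.3)

```text
clock: 41.7
eef_pos: [0.5587, 0.0991, 0.1712]
tool_rot: [0.793, 0.609, -0.0, 0.008]
ft_force: [-0.2, -0.2, -0.0]
grip_width: 0.0554
```

View pics/c8.png

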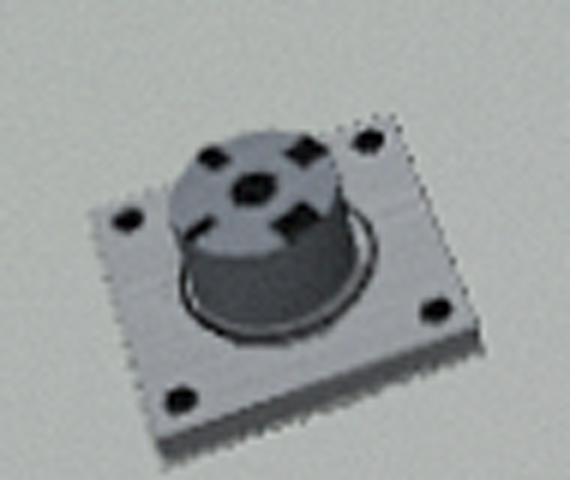

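Run:
```python
from h import *
plan((457.5,266.3,150,80.1))
```

```text
t 41.7 at [558.7  99.1 171.2] yaw 75.0 tilt [-0.01   0.012] w 55.4 F [-0.2 -0.2 -0. ]
turn -5.1 then shift x 147.3 y -128.4 z 21.2  |197|
```

Scene crop: the anvil is inside the ring, 1–2 mm towards the left. Top view gives (487.2,-314.5) against a ring centre of (487.8,-313.3). That is good enough, so on to the gusset.

>>> apply_moves([
  [[0,0,0,-5.1],[18,-16,2,0],[24,-21,3,0],[26,-23,3,0],[26,-23,3,0],[24,-21,3,0],[16,-14,2,0],[5,-4,0,0],[0,0,0,0],[0,0,0,0]],
])

```text
clock: 42.7
eef_pos: [0.4627, 0.2451, 0.154]
tool_rot: [0.771, 0.636, -0.001, 0.011]
ft_force: [-0.6, 0.4, 0.2]
grip_width: 0.0554
```

Run:
```python
from h import *
plan((457.5,266.3,130,80.1),(457.5,266.3,74,80.1))
```

```text
t 42.7 at [462.7 245.1 154. ] yaw 79.0 tilt [-0.015  0.016] w 55.4 F [-0.6  0.4  0.2]
turn -1.1 then shift x 20.0 y -8.8 z 24.0  |32|
turn -0.0 then shift x 0.0 y 0.0 z 56.0  |56|
```

>>> apply_moves([
  [[10,-4,0,-1.1],[8,-4,0,0],[2,-1,0,0],[0,0,8,0],[0,0,10,0],[0,0,5,0],[0,0,0,0],[0,0,0,0],[0,0,0,0],[0,0,0,0]],
])

```text
clock: 43.7
eef_pos: [0.4592, 0.2642, 0.1278]
tool_rot: [0.766, 0.642, -0.002, 0.011]
ft_force: [-0.2, -0.7, 1.2]
grip_width: 0.0555
```

Run:
```python
from h import *
plan((457.5,266.3,130,80.1),(457.5,266.3,74,80.1))
```

```text
t 43.7 at [459.2 264.2 127.8] yaw 79.9 tilt [-0.017  0.015] w 55.5 F [-0.2 -0.7  1.2]
turn -0.2 then shift x 1.8 y -2.1 z -2.2  |3|
turn -0.0 then shift x 0.0 y 0.0 z 56.0  |56|
```

>>> apply_moves([
  [[2,-1,4,0],[0,0,10,0],[0,0,10,0],[0,0,10,0],[0,0,10,0],[0,0,6,0],[0,0,2,0],[0,0,0,0],[0,0,0,0],[0,0,0,0]],
])

```text
clock: 44.7
eef_pos: [0.459, 0.2653, 0.0707]
tool_rot: [0.766, 0.642, -0.002, 0.011]
ft_force: [-0.8, 0.1, 0.1]
grip_width: 0.0555
```

Run:
```python
from h import *
plan((457.5,266.3,74,80.1))
```

```text
t 44.7 at [459.  265.3  70.7] yaw 79.9 tilt [-0.018  0.014] w 55.5 F [-0.8  0.1  0.1]
turn -0.2 then shift x 0.7 y -1.7 z -3.3  |4|
```

>>> apply_moves([
  [[0,0,0,0],[0,0,0,0],[0,0,0,0],[0,0,0,0],[0,0,0,0],[0,0,0,0],[0,0,0,0],[0,0,0,0],[0,0,0,0],[0,0,0,0]],
], hand=-1)

```text
clock: 45.7
eef_pos: [0.4601, 0.266, 0.0722]
tool_rot: [0.766, 0.642, -0.0, 0.012]
ft_force: [0.2, 0.8, -0.2]
grip_width: 0.0092
```

>>> apply_moves([
  [[0,0,-10,0],[0,0,-20,0],[0,0,-25,0],[0,0,-25,0],[0,0,-10,0],[0,0,0,0],[0,0,0,0],[0,0,0,0],[0,0,0,0],[0,0,0,0]],
])

```text
clock: 46.7
eef_pos: [0.4545, 0.2649, 0.1612]
tool_rot: [0.766, 0.642, -0.007, 0.011]
ft_force: [0.3, -0.2, -2.0]
grip_width: 0.0091
```

Run:
```python
from h import *
plan((593.8,-31.3,160,79.8))
```

```text
t 46.7 at [454.5 264.9 161.2] yaw 79.9 tilt [-0.025  0.007] w 9.1 F [ 0.3 -0.2 -2. ]
turn 0.1 then shift x -266.8 y 189.5 z 1.2  |327|
```

>>> apply_moves([
  [[-22,16,0,0],[-32,23,0,0],[-36,25,0,0],[-36,25,0,0],[-36,25,0,0],[-36,25,0,0],[-32,23,0,0],[-20,14,0,0],[0,0,0,0],[0,0,0,0]],
])

```text
clock: 47.7
eef_pos: [0.5867, -0.022, 0.1603]
tool_rot: [0.765, 0.644, -0.012, 0.007]
ft_force: [-0.5, 0.3, -1.9]
grip_width: 0.0095
```

Run:
```python
from h import *
plan((594.7,-31.4,130,80))
```

```text
t 47.7 at [586.7 -22.  160.3] yaw 80.2 tilt [-0.028 -0.004] w 9.5 F [-0.5  0.3 -1.9]
turn 0.2 then shift x -7.9 y 9.5 z 30.3  |33|
```

>>> apply_moves([
  [[-5,6,0,0.2],[-3,3,4,0],[0,0,10,0],[0,0,10,0],[0,0,10,0],[0,0,5,0],[0,0,0,0],[0,0,0,0],[0,0,0,0],[0,0,0,0]],
])

```text
clock: 48.7
eef_pos: [0.5918, -0.0284, 0.1161]
tool_rot: [0.764, 0.645, -0.014, 0.005]
ft_force: [-1.2, -1.3, -2.0]
grip_width: 0.0092
```

Run:
```python
from h import *
plan((594.7,-31.4,74.2,80))
```

```text
t 48.7 at [591.8 -28.4 116.1] yaw 80.3 tilt [-0.028 -0.009] w 9.2 F [-1.2 -1.3 -2. ]
turn 0.3 then shift x -2.5 y 3.4 z 41.9  |42|
```

>>> apply_moves([
  [[-3,4,2,0.3],[0,0.5,8,0],[0,0.5,9,0],[0,0,9,0],[0,0,6,0],[0,0,3,0],[0,0,0,0],[0,0,0,0],[0,0,0,0],[0,0,0,0]],
])

```text
clock: 49.7
eef_pos: [0.5964, -0.0338, 0.0761]
tool_rot: [0.766, 0.643, -0.013, 0.006]
ft_force: [0.3, -0.2, -2.1]
grip_width: 0.0092
```

Run:
```python
from h import *
plan((594.7,-31.4,74.2,80))
```

```text
t 49.7 at [596.4 -33.8  76.1] yaw 80.0 tilt [-0.028 -0.008] w 9.2 F [ 0.3 -0.2 -2.1]
turn -0.0 then shift x 2.1 y -2.1 z 1.9  |4|
```

>>> apply_moves([
  [[1.5,-1.5,0,0],[0,0,0,0],[0,0,0,0],[0,0,1.5,0],[0,0,1.5,0],[0,0,1.5,0],[0,0,1.5,0],[0,0,1.5,0],[0,0,0,0],[0,0,0,0]],
])

```text
clock: 50.7
eef_pos: [0.5961, -0.0321, 0.0752]
tool_rot: [0.766, 0.643, -0.011, 0.008]
ft_force: [0.5, 0.1, -2.0]
grip_width: 0.0093
```

Run:
```python
from h import *
plan((594.7,-31.4,74.2,80))
```

```text
t 50.7 at [596.1 -32.1  75.2] yaw 80.0 tilt [-0.027 -0.003] w 9.3 F [ 0.5  0.1 -2. ]
turn 0.0 then shift x 0.4 y -1.5 z 1.0  |2|
```

>>> apply_moves([
  [[0.5,-1,0,0],[0,0,1.5,0],[0,0,1.5,0],[0,0,2,0],[0,0,2,0],[0,0,2,0],[0,0,2,0],[0,0,2,0],[0,0,1,0],[0,0,0,0]],
])

```text
clock: 51.7
eef_pos: [0.5947, -0.0315, 0.0747]
tool_rot: [0.766, 0.643, -0.009, 0.009]
ft_force: [-0.0, -0.1, -1.6]
grip_width: 0.0092
```

Run:
```python
from h import *
plan((594.7,-31.4,74.2,80))
```

```text
t 51.7 at [594.7 -31.5  74.7] yaw 80.1 tilt [-0.025  0.004] w 9.2 F [-0.  -0.1 -1.6]
turn 0.1 then shift x 0.1 y -0.0 z 0.5  |1|
```

>>> apply_moves([
  [[0,0,2,0],[0,0,2,0],[0,0,2,0],[0,0,2,0],[0,0,2,0],[0,0,2,0],[0,0,2,0],[0,0,1,0],[0,0,0,0],[0,0,0,0]],
])

```text
clock: 52.7
eef_pos: [0.5945, -0.0316, 0.0744]
tool_rot: [0.765, 0.644, -0.006, 0.011]
ft_force: [-0.5, -0.6, 2.5]
grip_width: 0.0091
```

Run:
```python
from h import *
plan((594.7,-31.4,74.2,80))
```

```text
t 52.7 at [594.5 -31.6  74.4] yaw 80.1 tilt [-0.023  0.01 ] w 9.1 F [-0.5 -0.6  2.5]
turn 0.1 then shift x 0.2 y 0.2 z 0.2  |0|
```

Contact and level. One more press, then release and rise.

>>> apply_moves([
  [[0,0,2.5,0],[0,0,2.5,0],[0,0,2.5,0],[0,0,2.5,0],[0,0,2.5,0],[0,0,1,0],[0,0,0,0],[0,0,0,0],[0,0,0,0],[0,0,0,0]],
])

```text
clock: 53.7
eef_pos: [0.5943, -0.0317, 0.0743]
tool_rot: [0.765, 0.644, -0.004, 0.012]
ft_force: [-3.2, -0.2, 5.7]
grip_width: 0.0093
```

>>> apply_moves([
  [[0,0,0,0],[0,0,0,0],[0,0,0,0],[0,0,0,0],[0,0,0,0],[0,0,0,0],[0,0,-3,0],[0,0,-20,0],[0,0,-35,0],[0,0,-35,0]],
], hand=0)

```text
clock: 54.7
eef_pos: [0.5896, -0.0295, 0.1612]
tool_rot: [0.765, 0.644, -0.009, 0.008]
ft_force: [0.7, 0.6, 0.5]
grip_width: 0.0423
```

Run:
```python
from h import *
plan((451.6,347.2,150,79.8))
```

```text
t 54.7 at [589.6 -29.5 161.2] yaw 80.2 tilt [-0.024 -0.   ] w 42.3 F [0.7 0.6 0.5]
turn 0.4 then shift x 346.3 y -202.5 z 11.2  |401|
```

>>> apply_moves([
  [[28,-16,-3,0.4],[38,-22,0,0],[42,-24,0,0],[42,-24,0,0],[42,-24,0,0],[42,-24,0,0],[42,-24,0,0],[36,-21,0,0],[18,-11,0,0],[0,0,0,0]],
], hand=0.5)

```text
clock: 55.7
eef_pos: [0.4651, 0.3423, 0.1664]
tool_rot: [0.769, 0.639, 0.002, 0.014]
ft_force: [-0.4, -0.1, -0.1]
grip_width: 0.0642
```

Run:
```python
from h import *
plan((451.6,347.2,120,79.8),(451.6,347.2,62.9,79.8))
```

```text
t 55.7 at [465.1 342.3 166.4] yaw 79.4 tilt [-0.015  0.024] w 64.2 F [-0.4 -0.1 -0.1]
turn -0.4 then shift x 2.4 y -14.1 z 46.4  |49|
turn -0.0 then shift x 0.0 y 0.0 z 57.1  |57|
```

>>> apply_moves([
  [[2,-8,0,-0.4],[0,-6,4,0],[0,0,12,0],[0,0,14,0],[0,0,12,0],[0,0,6,0],[0,0,0,0],[0,0,0,0],[0,0,0,0],[0,0,0,0]],
])

```text
clock: 56.7
eef_pos: [0.4537, 0.3389, 0.1146]
tool_rot: [0.77, 0.638, 0.001, 0.015]
ft_force: [0.3, -0.5, 0.7]
grip_width: 0.0642
```

Run:
```python
from h import *
plan((451.6,347.2,120,79.8),(451.6,347.2,62.9,79.8))
```

```text
t 56.7 at [453.7 338.9 114.6] yaw 79.3 tilt [-0.018  0.024] w 64.2 F [ 0.3 -0.5  0.7]
turn -0.5 then shift x 7.8 y -3.5 z -5.4  |10|
turn -0.0 then shift x 0.0 y 0.0 z 57.1  |57|
```

>>> apply_moves([
  [[7,-4,0,-0.5],[1,-1,4,0],[0,0,10,0],[0,0,10,0],[0,0,10,0],[0,0,8,0],[0,0,5,0],[0,0,2,0],[0,0,0,0],[0,0,0,0]],
])

```text
clock: 57.7
eef_pos: [0.4508, 0.3476, 0.0607]
tool_rot: [0.767, 0.642, 0.001, 0.015]
ft_force: [0.2, 0.7, 0.8]
grip_width: 0.0641
```

Run:
```python
from h import *
plan((451.6,347.2,62.9,79.8))
```

```text
t 57.7 at [450.8 347.6  60.7] yaw 79.9 tilt [-0.018  0.024] w 64.1 F [0.2 0.7 0.8]
turn 0.1 then shift x -0.3 y 0.9 z -2.2  |2|
```

>>> apply_moves([
  [[0,0,0,0],[0,0,0,0],[0,0,0,0],[0,0,0,0],[0,0,0,0],[0,0,0,0],[0,0,0,0],[0,0,0,0],[0,0,0,0],[0,0,0,0]],
], hand=-1)

```text
clock: 58.7
eef_pos: [0.4514, 0.348, 0.0618]
tool_rot: [0.767, 0.642, 0.002, 0.015]
ft_force: [0.4, -0.4, -1.1]
grip_width: 0.0282
```

>>> apply_moves([
  [[0,0,-10,0],[0,0,-20,0],[0,0,-25,0],[0,0,-25,0],[0,0,-10,0],[0,0,0,0],[0,0,0,0],[0,0,0,0],[0,0,0,0],[0,0,0,0]],
])

```text
clock: 59.7
eef_pos: [0.4464, 0.3477, 0.1519]
tool_rot: [0.767, 0.642, -0.003, 0.015]
ft_force: [1.0, -0.3, -1.3]
grip_width: 0.0283
```

Run:
```python
from h import *
plan((547.6,-25.2,150,80))
```

```text
t 59.7 at [446.4 347.7 151.9] yaw 79.9 tilt [-0.024  0.018] w 28.3 F [ 1.  -0.3 -1.3]
turn -0.1 then shift x -349.7 y 164.5 z 1.9  |386|
```

>>> apply_moves([
  [[-26,10,0,0],[-36,16,0,0],[-40,19,0,0],[-40,19,0,0],[-40,19,0,0],[-40,19,0,0],[-40,19,0,0],[-36,16,0,0],[-20,8,0,0],[0,0,0,0]],
])

```text
clock: 60.7
eef_pos: [0.5349, -0.0024, 0.1552]
tool_rot: [0.765, 0.644, -0.008, 0.013]
ft_force: [-0.3, 1.2, -2.6]
grip_width: 0.0283
```

Run:
```python
from h import *
plan((547.6,-25.2,115,80))
```

```text
t 60.7 at [534.9  -2.4 155.2] yaw 80.2 tilt [-0.029  0.01 ] w 28.3 F [-0.3  1.2 -2.6]
turn 0.2 then shift x -20.3 y 16.5 z 40.2  |48|
```

>>> apply_moves([
  [[-10,8,0,0.2],[-8,7,0,0],[-2,2,3,0],[0,0,8,0],[0,0,10,0],[0,0,10,0],[0,0,5,0],[0,0,0,0],[0,0,0,0],[0,0,0,0]],
])

```text
clock: 61.7
eef_pos: [0.547, -0.0236, 0.1138]
tool_rot: [0.764, 0.645, -0.01, 0.01]
ft_force: [0.1, -0.4, -2.1]
grip_width: 0.0286
```

Run:
```python
from h import *
plan((547.6,-25.2,64,80))
shot('scene','s9.png')
a=cv2.imread('pics/s9.png')[180:340,240:390]
cv2.imwrite('pics/c9.png',cv2.resize(a,None,fx=3.5,fy=3.5,interpolation=2))
```

```text
t 61.7 at [547.  -23.6 113.8] yaw 80.3 tilt [-0.028  0.003] w 28.6 F [ 0.1 -0.4 -2.1]
turn 0.3 then shift x -1.4 y 0.8 z 49.8  |50|
```

View pics/c9.png

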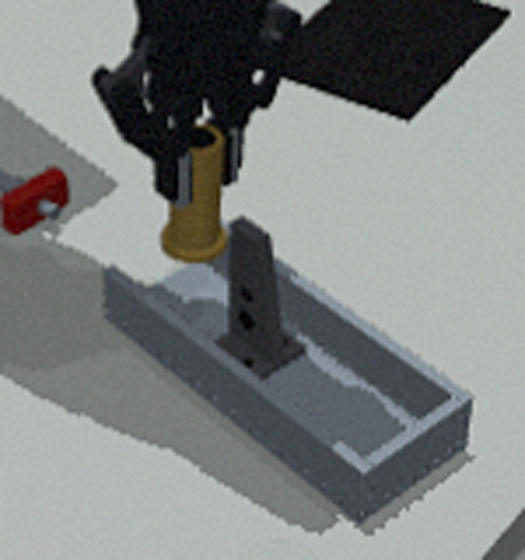

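Gusset stands upright in the lane (foot about (262,345)), and the insert is held upright over the front place. Lower it.

>>> apply_moves([
  [[-2,1,3,0.3],[0,0,8,0],[0,0,10,0],[0,0,10,0],[0,0,8,0],[0,0,4,0],[0,0,0,0],[0,0,0,0],[0,0,0,0],[0,0,0,0]],
])

```text
clock: 62.75
eef_pos: [0.5482, -0.0275, 0.0675]
tool_rot: [0.766, 0.642, -0.009, 0.011]
ft_force: [-0.5, 0.2, -2.1]
grip_width: 0.0284
```

Run:
```python
from h import *
plan((547.6,-25.2,64,80))
```

```text
t 62.8 at [548.2 -27.5  67.5] yaw 80.0 tilt [-0.028  0.005] w 28.4 F [-0.5  0.2 -2.1]
turn -0.0 then shift x 2.2 y -1.0 z 3.5  |4|
```

>>> apply_moves([
  [[1.5,-0.5,0,0],[0,0,0,0],[0,0,1.5,0],[0,0,1.5,0],[0,0,1.5,0],[0,0,1.5,0],[0,0,1.5,0],[0,0,0,0],[0,0,0,0],[0,0,0,0]],
])

```text
clock: 63.75
eef_pos: [0.5495, -0.026, 0.0643]
tool_rot: [0.766, 0.643, -0.007, 0.013]
ft_force: [0.6, 0.2, -2.1]
grip_width: 0.0283
```

Run:
```python
from h import *
plan((547.6,-25.2,64,80))
```

```text
t 63.8 at [549.5 -26.   64.3] yaw 80.0 tilt [-0.027  0.01 ] w 28.3 F [ 0.6  0.2 -2.1]
turn -0.0 then shift x 0.5 y -2.0 z 0.3  |2|
```

>>> apply_moves([
  [[0.4,-1.5,0,0],[0,0,1.5,0],[0,0,1.5,0],[0,0,2,0],[0,0,2,0],[0,0,2,0],[0,0,2,0],[0,0,1,0],[0,0,0,0],[0,0,0,0]],
])

```text
clock: 64.75
eef_pos: [0.548, -0.0255, 0.0639]
tool_rot: [0.766, 0.643, -0.005, 0.014]
ft_force: [-1.1, -0.4, 0.3]
grip_width: 0.0284
```

Run:
```python
from h import *
plan((547.6,-25.2,64,80))
```

```text
t 64.8 at [548.  -25.5  63.9] yaw 80.0 tilt [-0.026  0.016] w 28.4 F [-1.1 -0.4  0.3]
turn 0.0 then shift x 0.2 y -0.4 z -0.1  |0|
```

In contact and in position. Press level, release, rise.

>>> apply_moves([
  [[0,0,2.5,0],[0,0,2.5,0],[0,0,2.5,0],[0,0,2.5,0],[0,0,2.5,0],[0,0,2.5,0],[0,0,1,0],[0,0,0,0],[0,0,0,0],[0,0,0,0]],
])

```text
clock: 65.75
eef_pos: [0.5481, -0.0256, 0.0638]
tool_rot: [0.765, 0.643, -0.002, 0.016]
ft_force: [-2.0, -0.7, 4.4]
grip_width: 0.0286
```

Run:
```python
from h import *
plan((547.6,-25.2,64,80))
```

```text
t 65.8 at [548.1 -25.6  63.8] yaw 80.1 tilt [-0.024  0.022] w 28.6 F [-2.  -0.7  4.4]
turn 0.1 then shift x 0.3 y -0.6 z -0.2  |1|
```

>>> apply_moves([
  [[0,0,0,0],[0,0,0,0],[0,0,0,0],[0,0,0,0],[0,0,0,0],[0,0,0,0],[0,0,-3,0],[0,0,-20,0],[0,0,-35,0],[0,0,-40,0]],
], hand=0.1)

```text
clock: 66.75
eef_pos: [0.5421, -0.0229, 0.1568]
tool_rot: [0.766, 0.643, -0.008, 0.011]
ft_force: [0.6, -0.4, -1.0]
grip_width: 0.0468
```

>>> apply_moves([
  [[20,0,-10,0],[35,-10,0,0],[40,-20,0,0],[40,-20,0,0],[40,-20,0,0],[40,-20,0,0],[40,-20,0,0],[30,-10,0,0],[10,0,0,0],[0,0,0,0]],
])

```text
clock: 67.75
eef_pos: [0.4803, 0.2998, 0.1695]
tool_rot: [0.767, 0.641, 0.002, 0.017]
ft_force: [0.3, -1.6, 0.4]
grip_width: 0.0469
```

Run:
```python
from h import *
plan()
t=shot('top','t10.png'); s=shot('scene','s10.png')
a=cv2.imread('pics/top1.png')[140:285,290:390]; b=cv2.imread('pics/t10.png')[140:285,290:390]; c=cv2.imread('pics/s10.png')[225:335,260:385]
r=lambda x:cv2.resize(x,None,fx=2.6,fy=2.6,interpolation=2)
im=np.zeros((377,260*2+325,3),np.uint8); im[:,:260]=r(a);im[:,260:520]=r(b);q=r(c);im[:q.shape[0],520:520+q.shape[1]]=q
cv2.imwrite('pics/c10.png',im[:,:800]); 
A=cv2.imread('pics/top1.png');B=cv2.imread('pics/t10.png')
d=cv2.absdiff(A,B).max(2)
for n,(x0,y0,x1,y1) in dict(pin=(300,300,345,370),jar=(390,140,430,175),drv=(180,125,235,215),step=(440,150,485,195)).items(): print(n,(d[y0:y1,x0:x1]>40).sum())
for nm,c,f1,f2 in(('top',t,'top1','t10'),('scene',s,'scene1','s10')):
  for f in(f1,f2):
    I=cv2.imread(f'pics/{f}.png'); h=cv2.cvtColor(I,cv2.COLOR_BGR2HSV)
    m=((h[...,0]>12)&(h[...,0]<32)&(h[...,1]>110)).astype(np.uint8)
    w=np.zeros_like(m); 
    if nm=='top': w[225:275,310:350]=1
    else: w[225:280,270:312]=1
    p=cv2.findNonZero(m*w).reshape(-1,2); print(f,'insert px',p.min(0),p.max(0),p.mean(0).round(2))
```

```text
t 67.8 at [480.3 299.8 169.5] yaw 79.8 tilt [-0.019  0.03 ] w 46.9 F [ 0.3 -1.6  0.4]
pin 10
jar 0
drv 6
step 0
top1 insert px [319 237] [336 257] [327.77 248.36]
t10 insert px [320 237] [337 258] [328.49 248.36]
scene1 insert px [287 237] [311 273] [296.09 256.07]
s10 insert px [287 237] [310 273] [295.54 256.19]
```

View pics/c10.png

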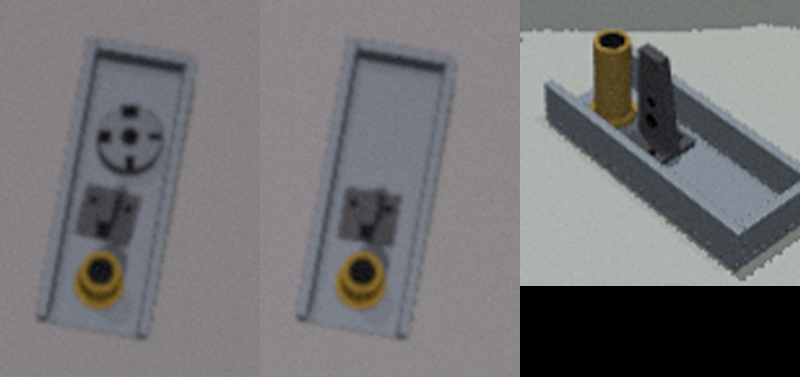

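Before and after match within about 1–2 mm. Insert at (101,270) before and (102,270) after; gusset foot at (108,214) before and (110,215) after. Both stand upright, and the bystanders have not moved. Handing in.

```bash
python3 -c "
from h import *
print(workorder.job_done())"
```

```text
the job is handed in; nothing more can be done
None
```

The job is handed in, done in the order asked. I stood the insert and then the gusset on the mat, and set the anvil on the plate. Then I put the gusset and insert back upright in the lane. It took about 68 s of the 141 s allowed. The largest wrist force I read was about 17 N.

What the last checks showed:
- **Lane parts:** the insert is within about 1.5 mm of where it stood and the gusset within about 1 mm by eye. Both are upright, and the gusset's web is along the lane.
- **Anvil:** it lies flat inside the ring, but it is not exactly centred. Both views put it about 1–2 mm off, and I left it there.
- **Tool tilt:** the tool tilted up to 2.5° while carrying the anvil. I pressed it level on the plate before letting go.
- **Bystanders:** the jar and step block show no picture change. The pin and screwdriver show only 10 and 6 changed pixels, so I take none of them to have moved.

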